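Unload the charging dock and close its dust gate

ROBOT

A 6-joint arm with a two-finger parallel gripper is mounted at the origin on a cart in front of the work surface, level with it; the furniture and walls round the work are solid. World frame = base frame: x ahead of the robot, y to its left, z up, the work surface at z = 0. Lengths are in m, angles in rad, forces in N, time in s.
With the tool pointing down it reaches from about 0.425 to 0.95 m from the base axis. Payload 3.5 kg.
Tool frame: the origin (TCP) lies at the very end of the fingers, on their centre line; the grasp point (between the pads) lies ctrl.pinch_z behind it (ctrl.pinch_z is the distance from the TCP to the grasp point, in m); z points along the fingers, y is the line along which they close (so a half turn about z gives the same grasp; the last joint's range is limited). The gripper opens to 85 mm and grips with 20 to 120 N. Pads are 22 mm wide; open, the fingers measure 114 mm over their backs; the gripper's body (76 mm by 85 mm) begins 54 mm behind the grasp point. The pads swing forward as they close: fully open they stand 13 mm farther back than shut.
Start: joints at [1.199, 0.286, 1.577, -0, 1.279, -0.15], TCP at [0.148, 0.658, 0.231] pointing down, gripper open.
Joint ranges: [-2.77, 2.77], [-0.9, 2.22], [0.21, 2.48], [-1.53, 4.67], [0.24, 2.81], [-2.84, 2.84]. Speed limits (rad/s): [2.79, 2.79, 3.14, 3.14, 3.14, 3.14].

INTERFACE

Orientations are given as a unit quaternion [x, y, z, w].
In Python, from plant import ctrl gives the robot as it stands.
- The arm moves only by the shell command python3 -m inch 'ROWS' [FORCE]. ROWS is a JSON object with one list for each field, all of the same length, 1 to 10, a row being the entries at one place: dx, dy, dz (the shift in fractions of the full range, 1 being 0.6 m), drx, dry, drz (a rotation vector in normalised numbers (1 is pi rad)), jaw (the opening from 0.0 (shut) to 1.0 (fully open)); each row is the pose to reach, as a shift and turn from the pose commanded when the command began, along the tool's axes at that moment; what a row does not reach only later rows make up. A row lasts 1/8 s, in which the tool goes at most 0.0625 m and 0.188 rad, less where a joint would pass 70% of its speed; a pose out of reach is approached as far as the arm can. The fingers move at their own pace and stop on an object; FORCE is the grip in N (left out, the last holds). Time passes only in rows, so rows that do not move let the fingers close. It prints the time, the measured TCP pose, the force, the opening and the grip force at its end. No shift or turn number may pass 1 either way. Input that does not fit is refused with a message, and nothing moves.
- ctrl.get_state(): the state, without advancing time (a new reading comes with each control period).
- ctrl.read_camera(name): name is "side" or "top" or "wrist"; returns a dict with "pixels" (384x512x3 uint8, red, green, blue), "camera_matrix" (3x3 intrinsics, pixels), "xyz" and "orientation" of the camera in the world. Camera axes: x right, y down, z forward; pixel columns grow to the right and rows downward; lengths in m; the calibration is good to about 2 mm. The wrist camera is an equidistant fisheye: a pixel r from the principal point sees the ray r / f radians off the axis. A picture is of the moment at which its call begins. There is no depth.
- ctrl.sign_off(): hands the job in; it is judged then, once.
Trained networks look in the newest picture that a camera, given by its name, has taken for a name from the list of things; names that differ only in an ending like _2 or _b are one class to them, and where a whole thing is asked for, a point or a joint stands for the part that bears it (a point fixed in the world has none). Each returns a list of dicts, best first, with "conf" (0 to 1); they miss things now and then, are a little off and sometimes report something else, mostly with a low value. They report only what shows in the picture. A call takes as long as a camera call. They do not tell look-alikes from the thing itself.
- ctrl.recognise(camera, thing): "position" ([x, y, z] in m, in world coordinates, good to about 4 mm: the middle of the surface that is visible of it).
- ctrl.masks_of(camera, thing): "region" (384x512 bool, what is visible of it).
- ctrl.mark_of(camera, thing): "position" ([x, y, z] in m, in world coordinates, good to about 4 mm: a listed point, or the origin of a listed thing).
The state is a dict: "time": time; "qpos": joint angles; "dq": joint speeds; "joint_efforts": joint torques, N m; "eef_pos": TCP position; "tcp_rot": TCP orientation; "contact_force": force on the tool from outside, world axes, zero at the start; "wrist_torque": the same for the moment, N m; "opening": opening from 0.0 (shut) to 1.0 (fully open); "finger_force": force on a finger pad.
Only numpy, scipy, OpenCV 4.12 (cv2) and the standard library are available. Lean on these libraries where they do the work, as an engineer would, in place of code of your own. Each camera call takes 0.05 s, during which the arm holds its last target. There are 200 camera calls.

TASK

Take the battery pack out of the sloping charging dock: swing the hold-down bar up and all the way over until it rests open by itself, draw the pack straight out of its bay and stand it upright in the tray next to the pack already there, without dropping it. Then slide the dust gate over the empty bay until it is fully home and its spring catch has clicked in behind it, pushing no harder than that takes. Leave the bar open, and leave the other pack and the things lying about where they are.

Things in the scene. Friction and masses are not known exactly. Their poses are not given: they have to be found in the camera images.
- bay_mouth (a point): Centre of the bay's mouth, 63 (y) x 37 (x) mm, in the dock's sloping face. x points up the face, y along it to the left (seen from the front), z out of the bay, leaning 30 deg from vertical towards the front. The bay is straight, 62 mm deep. Two gate rails (x +-20 to +-30, y -144 to 42, up to z 10 mm) flank the mouth. Positions in mm below are in this frame.
- dock: Grey painted wedge-shaped charging dock, fixed to the bench, 96 x 216 x 98 mm (x -38 to 58, y -150 to 66); origin on the bench 75 mm below the centre of the bay's mouth, z up, front to -x. The bar is hinged left of the mouth and the gate is parked right of it.
- hold_bar (a joint): Angle of the aluminium hold-down bar, 18 mm wide, lying over the pack's end: 0 down, 2.2 rad open. It hinges about the line along x at y 46, z 42 (ears to z 50); its right end lifts and goes over to the left. A ball catch on the arch right of the mouth (y -50 to -40, up to z 54) holds it down, about 6.5 N at the knob. Below 1.5 rad it falls shut, beyond 1.65 it falls open.
- bar_knob (a point): Centre of the bar's knob, a black cylinder 18 mm in diameter and 24 mm long along x, 110 mm from the hinge line; at (0, -64, 42) with the bar down. Both flat ends are free, with room below down to z 22. Held by its ends it turns between the fingers as the bar swings.
- pack: Battery pack to take out: black plastic brick 34 (x) x 60 (y) x 95 (z) mm, grey band, 0.18 to 0.31 kg. Origin in the centre of its underside (contacts), z to its top end. In the bay its axes are those of bay_mouth; it stands on the bay's floor, 33 mm stand out, 1.5 mm of play all round. Only its two 60 mm wide faces (+-x) have room for fingers.
- dust_gate (a joint): Travel of the steel dust gate, a 44 x 90 x 3 mm plate in the rails, towards +y: 0 parked at the right, 0.076 home over the mouth, at a stop. Slides with about 2.5 N of friction; needs about 8 N to pass the catch between 0.064 and 0.070. A pack in the bay blocks it.
- gate_block (a point): Middle of the top of the gate's thumb block, black, 28 (x) x 18 (y) x 20 (z) mm, at the gate's right end: at x 0, y -133 plus the gate's travel (home: y -57), z 24. Push on its right-hand end face. The catch's housing stands above the back rail at x 23 to 41, y -62 to -52, up to z 21, its nose to x 15.
- gate_catch (a joint): Ball nose of the gate's spring catch: 0 sprung out; pushed in by up to 0.0025 m while a steel pin on the back of the thumb block rides over it (gate travel 0.064 to 0.0755), then it springs out behind the pin.
- tray: Grey open tray 100 (x) x 180 (y) x 22 mm, fixed, walls and floor 3 mm thick; origin in the centre of its underside, z up.
- spare: The other battery pack, same size and axes, standing upright in one half (+y) of the tray; leave it alone.
- screwdriver: Red-handled screwdriver, 159 mm, lying on the bench; bystander. Origin at its middle, on the bench.
- loupe: Black eye loupe, 34 mm across, 30 mm high, on the bench; bystander. Origin under its middle.
- solder_reel: Reel of solder, 55 mm across, 37 mm high, on the bench; bystander. Origin near its middle, on the bench.
Mind the look-alikes: they are no part of the job. Leave any pink or turquoise look-alike of the pack alone.

How it is judged:
By the outcome, as a careful person would: the job done as asked, in the order asked, and still so for the second after the job is handed in, with the robot touching nothing.
It also fails if it takes over 67 s, if anything falls off the work surface, if the arm or the gripper's body presses on something with over 40 N, if the wrist force passes 120 N, or if a joint passes its speed limit or range.

## Working session

There is one attempt and no reset: what is moved stays moved. The work goes in short steps, Python scripts to look and compute and a shell command to move; the robot and the scene stay as the last step left them, time stands still between calls to the robot, and variables do not carry over. Pictures are saved under pics/ and viewed, at most 13 in all, crops included, and the job is handed in when it is done.

```bash
ls; mkdir -p pics
cat > h.py <<'E'
import numpy as np, cv2
from scipy.spatial.transform import Rotation as R
from plant import ctrl
def st():
    s=ctrl.get_state(); print('t',round(s['time'],2),'tcp',np.round(s['eef_pos'],4),'rot',np.round(s['tcp_rot'],4),'F',np.round(s['contact_force'],1),'op',round(s['opening'],3),'ff',s['finger_force']); return s
def snap(c,n):
    d=ctrl.read_camera(c); cv2.imwrite(f'pics/{n}.png',d['pixels'][:,:,::-1]); return d
def proj(d,p):
    Rm=R.from_quat(d['orientation']).as_matrix() if np.size(d['orientation'])==4 else np.array(d['orientation'])
    q=Rm.T@(np.array(p)-d['xyz']); u=d['camera_matrix']@q; return np.round(u[:2]/u[2],0)
E
python3 - <<'E'
from h import *
s=st(); print(ctrl.pinch_z)
a=snap('top','top0'); b=snap('side','side0')
cv2.imwrite('pics/both0.png',cv2.resize(np.vstack([a['pixels'],b['pixels']])[:,:,::-1],None,fx=.78,fy=.78))
for d in(a,b): print(np.round(d['xyz'],3),d['orientation'],np.round(d['camera_matrix'],1).tolist())
for t in ['bay_mouth','dock','bar_knob','pack','gate_block','tray','spare','screwdriver','loupe','solder_reel']:
    for c,d in(('top',a),('side',b)):
        for r in ctrl.mark_of(c,t)[:3]: print(t,c,np.round(r['position'],3),round(r['conf'],2),proj(d,r['position']))
E
```

```text
pics
t 0.0 tcp [0.1482 0.6578 0.2299] rot [ 1.107e-01  9.939e-01 -1.200e-03 -3.000e-04] F [ 0.2 -0.  -0.1] op 1.004 ff 0.0
0.0187
[ 0.457 -0.313  0.953] [-0.70610441  0.70697731 -0.03735903  0.01428108] [[346.6, 0.0, 257.2], [0.0, 346.6, 193.8], [0.0, 0.0, 1.0]]
[ 0.576 -1.393  0.842] [ 0.88461605  0.0335248  -0.019697   -0.46469621] [[483.1, 0.0, 253.5], [0.0, 483.1, 201.4], [0.0, 0.0, 1.0]]
bay_mouth top [ 0.551 -0.291  0.073] 0.57 [237. 182.]
bay_mouth side [ 0.556 -0.293  0.077] 0.58 [278. 204.]
dock top [ 0.558 -0.295  0.001] 0.93 [239. 182.]
dock side [ 0.559 -0.297  0.003] 0.86 [279. 226.]
bar_knob top [ 0.512 -0.347  0.114] 0.62 [260. 196.]
bar_knob top [ 0.43  -0.109  0.   ] 0.62 [171. 229.]
bar_knob side [ 0.516 -0.352  0.109] 0.71 [263. 206.]
pack top [ 0.427 -0.538  0.016] 0.94 [329. 230.]
pack top [ 0.583 -0.304  0.022] 0.54 [242. 172.]
pack side [ 0.425 -0.545  0.017] 0.63 [220. 281.]
gate_block top [ 0.507 -0.418  0.098] 0.58 [288. 199.]
gate_block side [ 0.502 -0.417  0.09 ] 0.47 [256. 227.]
tray top [ 0.429 -0.11   0.   ] 0.6 [171. 230.]
tray side [ 0.554 -0.298 -0.   ] 0.64 [277. 227.]
tray side [ 0.428 -0.109  0.002] 0.58 [240. 189.]
spare top [ 0.433 -0.061  0.01 ] 0.74 [152. 228.]
spare side [ 0.435 -0.06   0.008] 0.93 [243. 179.]
spare side [ 0.449 -0.245  0.006] 0.4 [242. 213.]
screwdriver top [ 0.638 -0.428 -0.002] 0.42 [287. 154.]
screwdriver side [ 0.403 -0.379  0.003] 0.61 [221. 242.]
screwdriver side [ 0.636 -0.422  0.001] 0.42 [306. 257.]
loupe top [ 0.45  -0.245 -0.   ] 0.45 [221. 222.]
loupe side [ 0.553 -0.296  0.   ] 0.54 [277. 227.]
loupe side [ 0.449 -0.246  0.003] 0.53 [242. 214.]
solder_reel top [ 0.4   -0.383  0.002] 0.57 [272. 240.]
solder_reel side [ 0.406 -0.379  0.001] 0.83 [222. 243.]
```

View pics/both0.png

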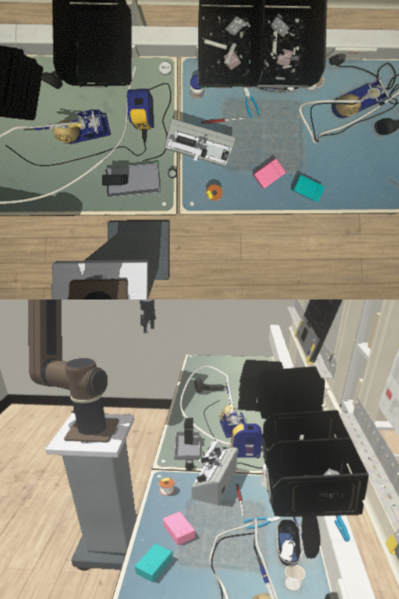

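Run:
```python
import cv2,numpy as np
a=cv2.imread('pics/top0.png')[130:260,130:350]; cv2.imwrite('pics/c1.png',cv2.resize(a,None,fx=3.5,fy=3.5,interpolation=cv2.INTER_CUBIC))
a=cv2.imread('pics/side0.png')[130:290,180:380]; cv2.imwrite('pics/c2.png',cv2.resize(a,None,fx=3.7,fy=3.7,interpolation=cv2.INTER_CUBIC))
```

```text
(no output)
```

View pics/c1.png

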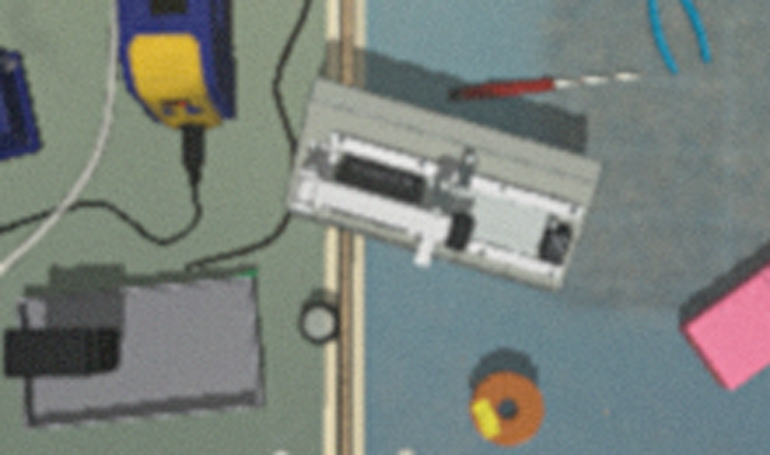

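View pics/c2.png

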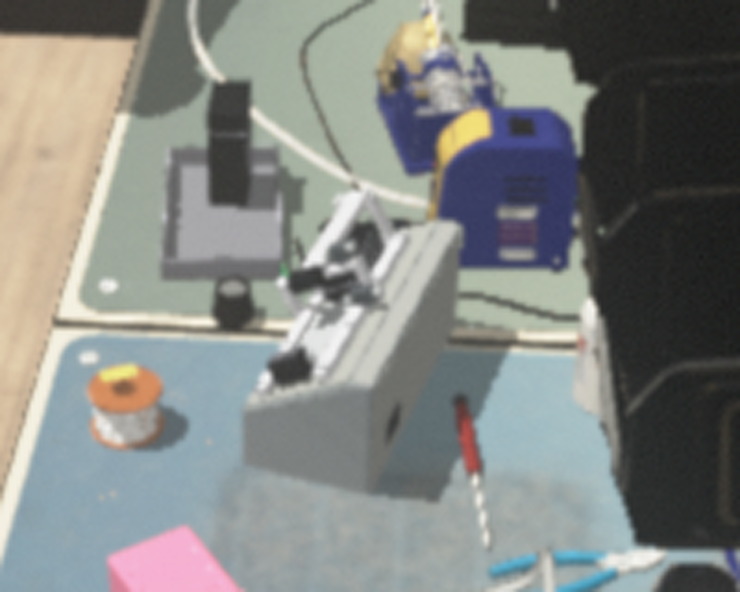

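The top view shows the dock at about (240,180) px, yawed about -15 deg. Its bar lies over the black pack, with the knob at (260,196) and the gate block at (288,199). The tray is at (171,230) with the spare in its left (+y) half. The pink and turquoise bricks are decoys, so I reject the "pack" mark at (329,230). Next I fit the dock and tray poses.

```bash
cat > fit.py <<'E'
from h import *
from scipy.optimize import least_squares
L=R.from_euler('y',-30,degrees=True).as_matrix()  # bay axes in dock frame
exp={'bay_mouth':(.5535,-.292,.075),'dock':(.5585,-.296,0),'bar_knob':(.514,-.35,.111),'gate_block':(.505,-.418,.094),'tray':(.429,-.11,0),'spare':(.434,-.06,.0)}
loc={'bay_mouth':[0,0,.075],'dock':[0,0,0],'bar_knob':L@[0,-.064,.042]+[0,0,.075],'gate_block':L@[0,-.133,.024]+[0,0,.075]}
obs={k:[] for k in exp}
for c in('top','side'):
    for i in range(3):
        ctrl.read_camera(c)
        for k in exp:
            for r in ctrl.mark_of(c,k):
                if np.linalg.norm(np.array(r['position'])-exp[k])<.02: obs[k].append(np.r_[r['position'],c=='top']); break
for k in obs:
    o=np.array(obs[k]); print(k,len(o),[np.round(o[o[:,3]==t,:3].mean(0),4).tolist() for t in(1,0) if (o[:,3]==t).any()],np.round(o[:,:3].std(0),4))
m={k:np.array(v)[:,:3].mean(0) for k,v in obs.items()}
f=lambda p:np.concatenate([R.from_euler('z',p[3]).apply(loc[k])+[p[0],p[1],p[2]]-m[k] for k in loc])
s=least_squares(f,[.556,-.294,0,-.26]); print('dock',s.x,np.degrees(s.x[3]),'res',np.round(f(s.x).reshape(-1,3)*1e3,1).tolist())
E
python3 fit.py; python3 -c "
from h import *; st()"
```

```text
bay_mouth 6 [[0.5547, -0.2929, 0.0724], [0.5552, -0.2937, 0.0759]] [0.0015 0.0014 0.002 ]
dock 6 [[0.5556, -0.2946, -0.001], [0.5531, -0.2963, -0.001]] [0.0021 0.0013 0.0011]
bar_knob 5 [[0.5129, -0.3481, 0.1095], [0.5145, -0.3501, 0.1087]] [0.0013 0.0011 0.0016]
gate_block 6 [[0.5069, -0.4186, 0.0987], [0.5034, -0.4176, 0.0942]] [0.0021 0.001  0.0026]
tray 6 [[0.4299, -0.1085, 0.0007], [0.4301, -0.1075, 0.0018]] [0.001  0.0016 0.0008]
spare 6 [[0.4325, -0.059, 0.0078], [0.4343, -0.0627, 0.0071]] [0.0012 0.0021 0.0013]
dock [ 0.55418339 -0.29426576 -0.00088442 -0.29269093] -16.769955150610816 res [[-0.7, -0.9, -0.0], [-0.1, 1.2, 0.1], [1.7, -0.2, 1.5], [-0.8, -0.0, -1.6]]
t 3.2 tcp [0.1484 0.6585 0.2313] rot [0.1106 0.9939 0.     0.    ] F [ 0.3 -0.7 -0.4] op 0.998 ff 0.0
```

```bash
cat > sil.py <<'E'
from h import *
from scipy.optimize import minimize
def box(x0,x1,y0,y1,z): return [(x,y,q) for x in(x0,x1) for y in(y0,y1) for q in z]
dock=[(x,y,z) for y in(-.15,.066) for x,z in((-.038,0),(-.038,.053),(.040,.098),(.058,.098),(.058,0))]
tray=box(-.05,.05,-.09,.09,(0,.022))
def hull(d,P,p):
    W=R.from_euler('z',p[2]).apply(P)+[p[0],p[1],0]
    Rm=R.from_quat(d['orientation']).as_matrix(); q=(W-d['xyz'])@Rm; u=q@d['camera_matrix'].T; u=u[:,:2]/u[:,2:]
    im=np.zeros((384*4,512*4),np.uint8); cv2.fillConvexPoly(im,cv2.convexHull(np.round((u+.5)*4*16).astype(np.int32)),255,shift=4)
    return cv2.resize(im,(512,384),interpolation=cv2.INTER_AREA)/255.
for name,P,p0 in(('dock',dock,[.5542,-.2943,-.28]),('tray',tray,[.43,-.108,-.05])):
    ds=[]
    for c in('top','side'):
        d=ctrl.read_camera(c); rs=[r for r in ctrl.masks_of(c,name)]
        best=max(rs,key=lambda r:(hull(d,P,p0)*r['region']).sum()/(1+r['region'].sum())+ (hull(d,P,p0)*r['region']).sum()/hull(d,P,p0).sum())
        ds.append((d,best['region'].astype(float)))
    for sel in(ds,ds[:1],ds[1:]):
        g=lambda p:sum(np.abs(hull(d,P,p)-m).sum() for d,m in sel)
        r=minimize(g,p0,method='Nelder-Mead',options=dict(initial_simplex=[p0]+[np.add(p0,e) for e in np.diag([.006,.006,.06])],xatol=1e-4,fatol=.5))
        print(name,np.round(r.x,4),np.degrees(r.x[2]),round(r.fun),[round(m.sum()) for d,m in sel])
E
python3 sil.py
```

```text
dock [ 0.5527 -0.2942 -0.2838] -16.26073032938188 787 [3268, 2977]
dock [ 0.5533 -0.2948 -0.2893] -16.573336026956152 276 [3268]
dock [ 0.5521 -0.2917 -0.2812] -16.112286426214386 484 [2977]
tray [ 0.4284 -0.1103  0.0905] 5.18457603625637 832 [2103, 913]
tray [ 0.4285 -0.1105  0.0881] 5.049707737471044 555 [2103]
tray [ 0.4282 -0.108   0.0815] 4.669295299569204 270 [913]
```

```bash
cat >> h.py <<'E'
O=np.array([.5538,-.2943,.0745]); RB=R.from_euler('z',-.287)*R.from_euler('y',-30,degrees=True)
TA=RB*R.from_matrix(np.array([[0,1,0],[1,0,0],[0,0,-1.]]))   # tool x=by,y=bx,z=-bz
def bay(x,y,z): return O+RB.apply(np.array([x,y,z])/1e3)
def tobay(p): return np.round(RB.inv().apply(np.array(p)-O)*1e3,1)
def rel(*goals):
    s=st(); C=R.from_quat(s['tcp_rot']); print('bay tcp',tobay(s['eef_pos']),'ang',np.round((TA.inv()*C).as_rotvec(),3))
    for p,Q in goals:
        d=C.inv().apply(np.array(p)-s['eef_pos']); v=(C.inv()*Q).as_rotvec(); print('  row',np.round(d,4).tolist(),np.round(v,3).tolist(),'steps',np.ceil(np.linalg.norm(d)/.0625),np.ceil(np.linalg.norm(v)/.188))
E
python3 - <<'E'
from h import *
D=lambda a:R.from_euler('z',a)*R.from_matrix(np.array([[0,1,0],[1,0,0],[0,0,-1.]]))
rel(([.52,.25,.28],D(.45)),(bay(0,-67,110),TA))
E
```

```text
t 3.6 tcp [0.1485 0.6585 0.2314] rot [ 0.1107  0.9939  0.     -0.    ] F [ 0.1 -0.4 -0.4] op 0.999 ff 0.0
bay tcp [-491.8  799.   465.1] ang [ 0.4    0.427 -1.595]
  row [-0.4523, -0.3167, -0.0487] [0.0, -0.0, 0.899] steps 9.0 5.0
  row [-0.5458, -0.9035, 0.0616] [-0.4, -0.427, 1.595] steps 17.0 10.0
```

Units first: shifts go in shares of 0.6 m and turns go in shares of pi rad. So -0.452 m is -0.7533, -0.317 m is -0.5283, 0.9 rad is 0.2865.

```bash
python3 -m inch '{"dx":[-0.7533,-0.7533,-0.7533,-0.7533,-0.7533,-0.7533,-0.7533,-0.7533,-0.7533],"dy":[-0.5283,-0.5283,-0.5283,-0.5283,-0.5283,-0.5283,-0.5283,-0.5283,-0.5283],"dz":[-0.0817,-0.0817,-0.0817,-0.0817,-0.0817,-0.0817,-0.0817,-0.0817,-0.0817],"drx":[0,0,0,0,0,0,0,0,0],"dry":[0,0,0,0,0,0,0,0,0],"drz":[0.2865,0.2865,0.2865,0.2865,0.2865,0.2865,0.2865,0.2865,0.2865],"jaw":[0.6,0.6,0.6,0.6,0.6,0.6,0.6,0.6,0.6]}'
python3 - <<'E'
from h import *
rel((bay(0,-67,110),TA))
E
```

```text
time: 4.72
eef_pos: [0.521, 0.2479, 0.2809]
tcp_rot: [0.532, 0.847, 0.0, 0.0]
contact_force: [0.8, 0.3, 0.5]
opening: 0.596
finger_force: 0.0
t 4.72 tcp [0.521  0.2479 0.2809] rot [5.323e-01 8.466e-01 4.000e-04 3.000e-04] F [0.8 0.3 0.5] op 0.596 ff 0.0
bay tcp [-57.  510.7 271.2] ang [ 0.499  0.193 -0.718]
  row [-0.5157, -0.2912, 0.1109] [-0.499, -0.193, 0.718] steps 10.0 5.0
```

Scaled: -0.516 m is -0.86, -0.291 m is -0.485, 0.718 rad is 0.2285.

```bash
python3 -m inch '{"dx":[-0.86,-0.86,-0.86,-0.86,-0.86,-0.86,-0.86,-0.86,-0.86,-0.86],"dy":[-0.485,-0.485,-0.485,-0.485,-0.485,-0.485,-0.485,-0.485,-0.485,-0.485],"dz":[0.0833,0.0833,0.0833,0.0833,0.0833,0.0833,0.0833,0.0833,0.185,0.185],"drx":[-0.1592,-0.1592,-0.1592,-0.1592,-0.1592,-0.1592,-0.1592,-0.1592,-0.1592,-0.1592],"dry":[-0.0614,-0.0614,-0.0614,-0.0614,-0.0614,-0.0614,-0.0614,-0.0614,-0.0614,-0.0614],"drz":[0.2285,0.2285,0.2285,0.2285,0.2285,0.2285,0.2285,0.2285,0.2285,0.2285],"jaw":[0.6,0.6,0.6,0.6,0.6,0.6,0.6,0.6,0.6,0.6]}'
python3 - <<'E'
from h import *
rel((bay(0,-67,110),TA),(bay(0,-67,27),TA))
d=snap('wrist','w1'); print(d['camera_matrix'].tolist(),d['xyz'],d['orientation'])
for k in('bar_knob','bay_mouth','gate_block','pack'):
    for r in ctrl.mark_of('wrist',k)[:2]: print(k,np.round(r['position'],4),tobay(r['position']),round(r['conf'],2))
E
```

```text
time: 5.98
eef_pos: [0.4809, -0.3439, 0.1691]
tcp_rot: [0.774, 0.578, 0.155, 0.208]
contact_force: [1.0, -0.2, -0.1]
opening: 0.598
finger_force: 0.0
t 5.97 tcp [ 0.4809 -0.3439  0.1691] rot [0.7736 0.578  0.1549 0.2085] F [ 1.  -0.2 -0.1] op 0.598 ff 0.0
bay tcp [ -1.1 -68.2 109.8] ang [-0.002 -0.002  0.   ]
  row [0.0012, 0.0011, -0.0002] [0.002, 0.002, -0.0] steps 1.0 1.0
  row [0.0013, 0.0009, 0.0828] [0.002, 0.002, -0.0] steps 2.0 1.0
[[297.3186396354542, 0.0, 259.31277404856723], [0.0, 297.3186396354542, 193.17929477985334], [0.0, 0.0, 1.0]] [ 0.43381475 -0.25104585  0.29118222] [ 0.93928968 -0.1747016   0.23384438  0.18036369]
bar_knob [ 0.5123 -0.3478  0.1099] [ -3.7 -63.1  43. ] 0.77
gate_block [ 0.5056 -0.4128  0.0949] [  -0.8 -127.3   24. ] 0.59
pack [ 0.5851 -0.3024  0.0213] [  1.4   1.1 -62.2] 0.9
pack [ 0.4219 -0.5405  0.0209] [ -76.  -273.5  -18. ] 0.58
```

View pics/w1.png

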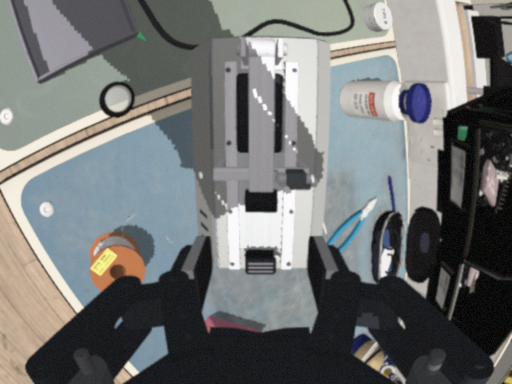

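Wrist view: the dock is square with the image. The knob is at (261,202), the thumb block at (261,256), the catch housing at (297,178) and the fingers straddle x = 261. I'll check the bay frame by intersecting these pixel rays with the known heights.

```bash
cat >> h.py <<'E'
def wray(d,u,v,zb):
    "wrist pixel -> bay coords on plane z=zb mm"
    K=d['camera_matrix']; e=np.array([u-K[0][2],v-K[1][2]])/K[0][0]; r=np.linalg.norm(e); q=np.r_[np.sin(r)*e/max(r,1e-9),np.cos(r)]
    w=RB.inv().apply(R.from_quat(d['orientation']).apply(q)); c=RB.inv().apply(np.array(d['xyz'])-O)*1e3
    return np.round(c+w*(zb-c[2])/w[2],1)
E
python3 - <<'E'
from h import *
d=ctrl.read_camera('wrist')
print('knob',wray(d,261,202,47)); print('block top',wray(d,261,253,24)); print('rail edges',wray(d,226,120,10),wray(d,298,120,10),wray(d,224,262,10),wray(d,298,262,10)); print('dock corners left end',wray(d,212,38,0))
for k in('bar_knob','gate_block'):
    m=ctrl.masks_of('wrist',k)[0]; v,u=np.nonzero(m['region']); print(k,u.min(),u.max(),v.min(),v.max(),u.mean(),v.mean())
E
```

```text
knob [  0.1 -60.   47. ]
block top [   0.4 -114.8   24. ]
rail edges [-28.2  -2.7  10. ] [30.2 -2.5 10. ] [ -34.2 -132.5   10. ] [  35.5 -132.6   10. ]
dock corners left end [-40.9  68.1   0. ]
bar_knob 244 278 43 216 261.05987525987524 131.74386694386695Traceback (most recent call last):
  File "<stdin>", line 5, in <module>
IndexError: list index out of range
```

Scaled: 0.084 m is 0.14, 0.001 m is 0.0017, 0.002 rad is 0.0006.

```bash
python3 -m inch '{"dx":[0.0017,0.0017,0.0017,0.0017],"dy":[0.0017,0.0017,0.0017,0.0017],"dz":[0.0667,0.1167,0.14,0.14],"drx":[0.0006,0.0006,0.0006,0.0006],"dry":[0.0006,0.0006,0.0006,0.0006],"drz":[0,0,0,0],"jaw":[0.6,0.6,0.6,0.6]}' 20
python3 -m inch '{"dx":[0,0,0,0,0],"dy":[0,0,0,0,0],"dz":[0,0,0,0,0],"drx":[0,0,0,0,0],"dry":[0,0,0,0,0],"drz":[0,0,0,0,0],"jaw":[0.0,0.0,0.0,0.0,0.0]}' 30
python3 - <<'E'
from h import *
rel(); snap('wrist','w2')
for t in (.3,.6,.9,1.2,1.5,1.7,1.9): print(t, np.round([110*(1-np.cos(t)),-110*np.sin(t)],1))
E
```

```text
time: 6.88
eef_pos: [0.5233, -0.3518, 0.0971]
tcp_rot: [0.773, 0.579, 0.155, 0.206]
contact_force: [1.1, 0.2, 1.4]
opening: 0.6
finger_force: 0.0
time: 7.5
eef_pos: [0.5225, -0.3528, 0.0983]
tcp_rot: [0.773, 0.579, 0.155, 0.207]
contact_force: [-5.7, 1.3, 3.3]
opening: 0.27
finger_force: 33.0
t 7.5 tcp [ 0.5225 -0.3528  0.0983] rot [0.7733 0.5789 0.1553 0.2066] F [-5.7  1.3  3.3] op 0.27 ff 32.96081364154816
bay tcp [  0.3 -65.   27.3] ang [ 0.001  0.002 -0.001]
0.3 [  4.9 -32.5]
0.6 [ 19.2 -62.1]
0.9 [ 41.6 -86.2]
1.2 [  70.1 -102.5]
1.5 [ 102.2 -109.7]
1.7 [ 124.2 -109.1]
1.9 [ 145.6 -104.1]
```

View pics/w2.png

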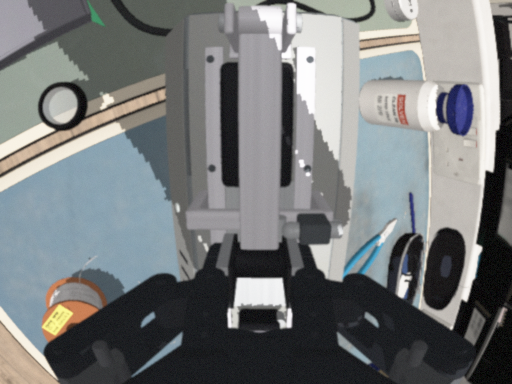

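Knob gripped: opening 0.27 is about 23 mm, and both fingers are on its ends at about (261,265). Now I swing it over along the arc.

Scaled: -0.1097 m is -0.1828, -0.1094 m is -0.1823.

```bash
python3 -m inch '{"dx":[0.001,0.0083,0.02,0.0375,0.0592,0.0843,0.1118,0.1413,0.1642,0.1703],"dy":[0,0,0,0,0,0,0,0,0,0],"dz":[-0.0183,-0.0542,-0.0833,-0.111,-0.1348,-0.1543,-0.1688,-0.1785,-0.1823,-0.1828],"drx":[0,0,0,0,0,0,0,0,0,0],"dry":[0,0,0,0,0,0,0,0,0,0],"drz":[0,0,0,0,0,0,0,0,0,0],"jaw":[0,0,0,0,0,0,0,0,0,0]}' 30
python3 - <<'E'
from h import *
s=rel(); p=None
for r in ctrl.mark_of('wrist','bar_knob')[:1]: pass
ctrl.read_camera('wrist')
for r in ctrl.mark_of('wrist','bar_knob')[:2]: print(tobay(r['position']),r['conf'])
E
```

```text
time: 8.8
eef_pos: [0.4987, -0.2394, 0.1941]
tcp_rot: [0.773, 0.58, 0.154, 0.208]
contact_force: [-8.5, -0.6, 3.9]
opening: 0.276
finger_force: 30.3
t 8.8 tcp [ 0.4987 -0.2394  0.1941] rot [0.7727 0.5797 0.1544 0.2076] F [-8.5 -0.6  3.9] op 0.276 ff 30.302379727363586
bay tcp [  0.6  37.  137.7] ang [ 0.    -0.    -0.004]
[ -4.7  31.2 152.7] 0.93
```

Scaled: 0.067 m is 0.1117, 0.063 m is 0.105.

```bash
python3 -m inch '{"dx":[0.0183,0.0367,0.0542,0.0717,0.0883,0.105,0.1117,0.1117],"dy":[0,0,0,0,0,0,0,0],"dz":[0.0005,0.0023,0.0055,0.0097,0.0155,0.0238,0.0283,0.0283],"drx":[0,0,0,0,0,0,0,0],"dry":[0,0,0,0,0,0,0,0],"drz":[0,0,0,0,0,0,0,0],"jaw":[0,0,0,0,0,0,0,0]}' 30
python3 -m inch '{"dx":[0,0,0,0,0,0],"dy":[0,0,0,0,0,0],"dz":[0,0,0,0,-0.05,-0.1],"drx":[0,0,0,0,0,0],"dry":[0,0,0,0,0,0],"drz":[0,0,0,0,0,0],"jaw":[0.6,0.6,0.6,0.6,0.6,0.6]}'
python3 - <<'E'
from h import *
ctrl.read_camera('wrist')
for c in('wrist','top','side'):
  ctrl.read_camera(c)
  for r in ctrl.mark_of(c,'bar_knob')[:2]: print(c,tobay(r['position']),r['conf'])
  for r in ctrl.mark_of(c,'pack')[:2]: print(c,'pack',tobay(r['position']),r['conf'])
rel((bay(0,0,110),TA),(bay(0,0,13),TA))
E
```

```text
time: 9.95
eef_pos: [0.5265, -0.1765, 0.179]
tcp_rot: [0.773, 0.579, 0.156, 0.206]
contact_force: [-5.1, 4.8, 5.9]
opening: 0.268
finger_force: 33.1
time: 10.7
eef_pos: [0.4968, -0.1688, 0.2296]
tcp_rot: [0.774, 0.579, 0.155, 0.206]
contact_force: [0.7, 0.1, -0.4]
opening: 0.601
finger_force: 0.0
wrist [ -5.5 109.9 133.5] 0.7
wrist pack [  1.3   3.1 -63.3] 0.57
wrist pack [-187.7  143.4   19.2] 0.48
top [ -1.3 111.9 132.2] 0.85
top [-187.2  143.4   22.5] 0.42
top pack [ -75.6 -269.7  -29.3] 0.9
top pack [ -44.7 -400.9  -37.3] 0.71
side [ -1.7 108.9 128.5] 0.7
side [  64.5 -104.9 -122.7] 0.4
side pack [ -75.2 -270.3  -23.8] 0.83
side pack [ -45.7 -399.4  -39.7] 0.64
t 11.2 tcp [ 0.4972 -0.1687  0.2283] rot [0.7737 0.5791 0.1549 0.2052] F [-0.5  0.5  0.5] op 0.599 ff 0.0
bay tcp [ -0.9 104.4 178.2] ang [ 0.004  0.003 -0.001]
  row [-0.1046, 0.0011, 0.0679] [-0.004, -0.003, 0.001] steps 2.0 1.0
  row [-0.1048, 0.0014, 0.1649] [-0.004, -0.003, 0.001] steps 4.0 1.0
```

Scaled: 0.167 m is 0.2783, 0.165 m is 0.275, -0.004 rad is -0.0013.

```bash
python3 -m inch '{"dx":[-0.0833,-0.175,-0.175,-0.175,-0.175,-0.175,-0.175,-0.175],"dy":[0.0017,0.0017,0.0017,0.0017,0.0017,0.0017,0.0017,0.0017],"dz":[0.0167,0.05,0.15,0.2167,0.2583,0.275,0.2783,0.2783],"drx":[-0.0013,-0.0013,-0.0013,-0.0013,-0.0013,-0.0013,-0.0013,-0.0013],"dry":[-0.001,-0.001,-0.001,-0.001,-0.001,-0.001,-0.001,-0.001],"drz":[0,0,0,0,0,0,0,0],"jaw":[0.65,0.65,0.65,0.65,0.65,0.65,0.65,0.65]}'
python3 -m inch '{"dx":[0,0,0,0,0],"dy":[0,0,0,0,0],"dz":[0,0,0,0,0],"drx":[0,0,0,0,0],"dry":[0,0,0,0,0],"drz":[0,0,0,0,0],"jaw":[0.3,0.0,0.0,0.0,0.0]}' 60
python3 - <<'E'
from h import *
rel(); snap('wrist','w3')
E
```

```text
time: 12.2
eef_pos: [0.549, -0.2934, 0.0863]
tcp_rot: [0.773, 0.578, 0.155, 0.209]
contact_force: [-0.1, -0.2, 0.4]
opening: 0.654
finger_force: 0.0
time: 12.82
eef_pos: [0.5484, -0.2932, 0.0865]
tcp_rot: [0.773, 0.579, 0.155, 0.209]
contact_force: [-4.7, 1.0, 4.3]
opening: 0.382
finger_force: 58.9
t 12.82 tcp [ 0.5484 -0.2932  0.0865] rot [0.773  0.5785 0.1553 0.209 ] F [-4.7  1.   4.3] op 0.382 ff 58.88119876384735
bay tcp [ 1.3 -0.5 13.1] ang [-0.003 -0.001 -0.001]
```

View pics/w3.png

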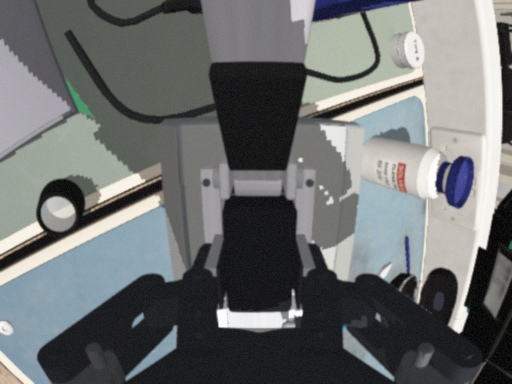

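Pack gripped squarely: opening 0.382 is about 33 mm, its end sits between the fingers at about (260,265), and the bar stands open beyond. Now I draw it straight out.

Scaled: -0.1 m is -0.1667, -0.085 m is -0.1417.

```bash
python3 -m inch '{"dx":[0,0,0,0,0,0,0,0,0,0],"dy":[0,0,0,0,0,0,0,0,0,0],"dz":[-0.005,-0.0167,-0.0333,-0.05,-0.0667,-0.0833,-0.1,-0.1167,-0.1417,-0.1667],"drx":[0,0,0,0,0,0,0,0,0,0],"dry":[0,0,0,0,0,0,0,0,0,0],"drz":[0,0,0,0,0,0,0,0,0,0],"jaw":[0,0,0,0,0,0,0,0,0,0]}' 80
python3 - <<'E'
from h import *
TV=R.from_euler('z',.09)*R.from_matrix(np.array([[0,1,0],[1,0,0],[0,0,-1.]]))
# TCP is 62+13... above pack bottom: pack origin at bay z -62, tcp z 13 -> 75 mm
T=np.array([.437,-.153,0])
rel((bay(1,0,180),TA),(T+[0,0,.22],TV),(T+[0,0,.085],TV)); snap('wrist','w4')
for r in ctrl.mark_of('wrist','pack')[:2]: print('pack',np.round(r['position'],3),r['conf'])
E
```

```text
time: 14.12
eef_pos: [0.4993, -0.278, 0.1713]
tcp_rot: [0.773, 0.579, 0.155, 0.207]
contact_force: [0.3, -0.2, -3.6]
opening: 0.381
finger_force: 80.0
t 14.12 tcp [ 0.4993 -0.278   0.1713] rot [0.7734 0.5788 0.1549 0.2072] F [ 0.3 -0.2 -3.6] op 0.381 ff 80.04187958780676
bay tcp [ -0.8   0.2 112.3] ang [ 0.     0.    -0.001]
  row [-0.0002, 0.0018, -0.0677] [-0.0, -0.0, 0.001] steps 2.0 1.0
  row [0.1024, -0.058, -0.0897] [0.517, 0.099, -0.367] steps 3.0 4.0
  row [0.1024, -0.1255, 0.0272] [0.517, 0.099, -0.367] steps 3.0 4.0
pack [ 0.536 -0.286  0.109] 0.93
pack [ 0.506 -0.413  0.094] 0.7
```

Run:
```python
from h import *
TV=R.from_euler('z',.09)*R.from_matrix(np.array([[0,1,0],[1,0,0],[0,0,-1.]]))
rel(([.445,-.26,.22],TV),([.437,-.153,.2],TV))
```

```text
t 14.22 tcp [ 0.5003 -0.2791  0.1733] rot [0.773  0.5783 0.1552 0.2096] F [ 0.3 -0.5 -3. ] op 0.378 ff 80.23898722662125
bay tcp [  1.2  -0.5 113.4] ang [-0.004 -0.002 -0.001]
  row [0.0025, -0.027, -0.0697] [0.521, 0.102, -0.367] steps 2.0 4.0
  row [0.103, -0.0697, -0.0718] [0.521, 0.102, -0.367] steps 3.0 4.0
```

Scaled: 0.103 m is 0.1717, 0.095 m is 0.1583, 0.521 rad is 0.1658.

```bash
python3 -m inch '{"dx":[0.0017,0.0042,0.0042,0.0042,0.0042,0.0583,0.1167,0.1583,0.1717,0.1717],"dy":[-0.0167,-0.045,-0.045,-0.045,-0.045,-0.0683,-0.0917,-0.1117,-0.1167,-0.1167],"dz":[-0.0583,-0.1167,-0.1167,-0.1167,-0.1167,-0.1167,-0.1183,-0.12,-0.12,-0.12],"drx":[0.0318,0.0732,0.121,0.1658,0.1658,0.1658,0.1658,0.1658,0.1658,0.1658],"dry":[0.0064,0.0143,0.0239,0.0325,0.0325,0.0325,0.0325,0.0325,0.0325,0.0325],"drz":[-0.0223,-0.0525,-0.0859,-0.1168,-0.1168,-0.1168,-0.1168,-0.1168,-0.1168,-0.1168],"jaw":[0,0,0,0,0,0,0,0,0,0]}'
python3 - <<'E'
from h import *
TV=R.from_euler('z',.09)*R.from_matrix(np.array([[0,1,0],[1,0,0],[0,0,-1.]]))
rel(([.437,-.153,.2],TV),([.437,-.153,.09],TV)); d=snap('wrist','w4')
s=snap('side','s4')
for c in('wrist','side','top'):
  ctrl.read_camera(c)
  for k in('pack','spare','tray'):
    for r in ctrl.mark_of(c,k)[:2]: print(c,k,np.round(r['position'],3),round(r['conf'],2))
E
```

```text
time: 15.48
eef_pos: [0.4368, -0.1527, 0.1986]
tcp_rot: [0.675, 0.738, 0.0, -0.001]
contact_force: [0.2, -0.1, -2.8]
opening: 0.381
finger_force: 80.9
t 15.47 tcp [ 0.4368 -0.1527  0.1986] rot [ 6.747e-01  7.381e-01  5.000e-04 -5.000e-04] F [ 0.2 -0.1 -2.8] op 0.381 ff 80.93123273458332
bay tcp [-69.8 102.7 183.7] ang [ 0.518  0.1   -0.368]
  row [-0.0003, 0.0002, -0.0014] [-0.0, -0.001, -0.0] steps 1.0 1.0
  row [-0.0005, 0.0002, 0.1086] [-0.0, -0.001, -0.0] steps 2.0 1.0
wrist spare [ 0.432 -0.059  0.001] 0.81
wrist spare [ 0.556 -0.298  0.001] 0.73
wrist tray [ 0.428 -0.106 -0.004] 0.63
side pack [ 0.42  -0.669  0.015] 0.75
side pack [ 0.426 -0.541  0.016] 0.71
side spare [ 0.435 -0.063  0.011] 0.54
side tray [ 0.43  -0.107  0.002] 0.96
top pack [ 0.433 -0.153  0.126] 0.74
top pack [ 0.427 -0.673  0.018] 0.55
top tray [ 0.428 -0.108  0.001] 0.69
```

View pics/w4.png

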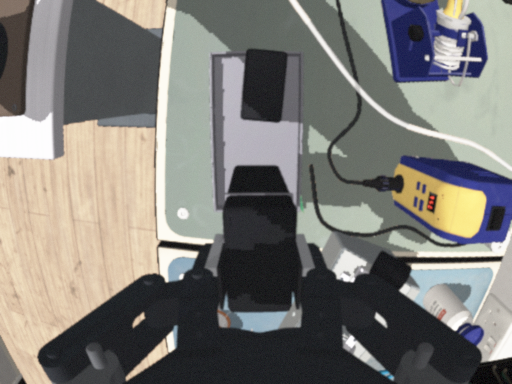

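The wrist view shows the tray square with the tool. The spare is at (264,85) and the held pack hangs over the free half at (260,190), clear of the walls. Lowering.

Scaled: 0.114 m is 0.19, 0.111 m is 0.185.

```bash
python3 -m inch '{"dx":[0,0,0,0,0,0],"dy":[0,0,0,0,0,0],"dz":[0.05,0.1083,0.15,0.175,0.185,0.19],"drx":[0,0,0,0,0,0],"dry":[0,0,0,0,0,0],"drz":[0,0,0,0,0,0],"jaw":[0,0,0,0,0,0]}'
python3 -m inch '{"dx":[0,0,0,0],"dy":[0,0,0,0],"dz":[0.0017,0.0033,0.005,0.0067],"drx":[0,0,0,0],"dry":[0,0,0,0],"drz":[0,0,0,0],"jaw":[0,0,0,0]}'
```

```text
time: 16.92
eef_pos: [0.4374, -0.1528, 0.0853]
tcp_rot: [0.675, 0.738, 0.0, -0.0]
contact_force: [0.9, -0.1, -1.8]
opening: 0.381
finger_force: 80.9
time: 17.42
eef_pos: [0.4369, -0.1525, 0.0809]
tcp_rot: [0.675, 0.738, 0.0, -0.001]
contact_force: [0.6, -1.2, -3.2]
opening: 0.38
finger_force: 80.9
```

Scaled: 0.002 m is 0.0033, 0.001 m is 0.0017.

```bash
python3 -m inch '{"dx":[0,0,0],"dy":[0,0,0],"dz":[0.0017,0.0033,0.0033],"drx":[0,0,0],"dry":[0,0,0],"drz":[0,0,0],"jaw":[0,0,0]}'; python3 -m inch '{"dx":[0,0],"dy":[0,0],"dz":[0.0017,0.0017],"drx":[0,0],"dry":[0,0],"drz":[0,0],"jaw":[0,0]}'
```

```text
time: 17.8
eef_pos: [0.4367, -0.1524, 0.0786]
tcp_rot: [0.675, 0.738, 0.0, -0.001]
contact_force: [-0.0, 0.6, -2.1]
opening: 0.381
finger_force: 80.9
time: 18.05
eef_pos: [0.4369, -0.1525, 0.0779]
tcp_rot: [0.675, 0.738, 0.0, -0.001]
contact_force: [-0.2, -0.2, -1.6]
opening: 0.38
finger_force: 81.1
```

Scaled: 0.001 m is 0.0017.

```bash
python3 -m inch '{"dx":[0,0],"dy":[0,0],"dz":[0.0017,0.0017],"drx":[0,0],"dry":[0,0],"drz":[0,0],"jaw":[0,0]}'; python3 -m inch '{"dx":[0,0],"dy":[0,0],"dz":[0.0017,0.0017],"drx":[0,0],"dry":[0,0],"drz":[0,0],"jaw":[0,0]}'
python3 - <<'E'
from h import *
for _ in range(4): ctrl.read_camera('side'); st()
E
```

```text
time: 18.3
eef_pos: [0.437, -0.1526, 0.0778]
tcp_rot: [0.675, 0.738, 0.0, -0.001]
contact_force: [-2.3, 1.3, 4.3]
opening: 0.38
finger_force: 81.9
time: 18.55
eef_pos: [0.4371, -0.1527, 0.0778]
tcp_rot: [0.675, 0.738, 0.0, -0.002]
contact_force: [-5.0, 3.1, 11.6]
opening: 0.38
finger_force: 82.7
t 18.6 tcp [ 0.4371 -0.1527  0.0778] rot [ 0.6746  0.7382  0.     -0.0015] F [-4.5  2.7 10.2] op 0.376 ff 82.6564944034908
t 18.65 tcp [ 0.4371 -0.1527  0.0778] rot [ 0.6746  0.7382  0.     -0.0014] F [-5.2  2.5  9.7] op 0.382 ff 82.6562243909575
t 18.7 tcp [ 0.4371 -0.1527  0.0778] rot [ 0.6745  0.7382  0.     -0.0015] F [-4.9  2.3 10.2] op 0.381 ff 82.65569903771393
t 18.75 tcp [ 0.4371 -0.1527  0.0778] rot [ 0.6745  0.7382  0.     -0.0014] F [-4.6  2.  10.8] op 0.377 ff 82.65508767217398
```

Seated: the reaction appears at TCP z 0.078, as predicted. Releasing.

Scaled: -0.15 m is -0.25, -0.001 m is -0.0017.

```bash
python3 -m inch '{"dx":[0,0,0,0,0,0,0,0,0],"dy":[0,0,0,0,0,0,0,0,0],"dz":[-0.0017,-0.0017,-0.0017,-0.0017,-0.0017,-0.0333,-0.1,-0.2,-0.25],"drx":[0,0,0,0,0,0,0,0,0],"dry":[0,0,0,0,0,0,0,0,0],"drz":[0,0,0,0,0,0,0,0,0],"jaw":[0,0.45,0.5,0.6,0.6,0.6,0.6,0.6,0.6]}' 20
python3 - <<'E'
from h import *
rel((bay(0,-165,120),TA),(bay(0,-165,12),TA)); a=snap('wrist','w5'); b=snap('side','s5')
for c in('wrist','side','top'):
  ctrl.read_camera(c)
  for k in('pack','spare','bar_knob'):
    for r in ctrl.mark_of(c,k)[:3]: print(c,k,np.round(r['position'],3),round(r['conf'],2))
i=np.hstack([a['pixels'],b['pixels']])[:,:,::-1]; cv2.imwrite('pics/b5.png',cv2.resize(i,None,fx=.78,fy=.78,interpolation=cv2.INTER_AREA))
E
```

```text
time: 19.88
eef_pos: [0.4381, -0.1534, 0.2295]
tcp_rot: [0.675, 0.738, 0.001, 0.002]
contact_force: [0.6, -0.2, -0.8]
opening: 0.603
finger_force: 0.0
t 19.88 tcp [ 0.4381 -0.1534  0.2295] rot [0.6747 0.7381 0.0009 0.0017] F [ 0.6 -0.2 -0.8] op 0.603 ff 0.0
bay tcp [-53.1 102.4 209.7] ang [ 0.514  0.098 -0.368]
  row [-0.282, -0.0141, 0.0514] [-0.514, -0.098, 0.368] steps 5.0 4.0
  row [-0.3017, 0.0358, 0.1452] [-0.514, -0.098, 0.368] steps 6.0 4.0
wrist pack [ 0.436 -0.15   0.001] 0.57
wrist spare [ 0.43  -0.063  0.   ] 0.68
wrist bar_knob [ 0.518 -0.169  0.186] 0.83
side pack [ 0.428 -0.538  0.017] 0.81
side pack [ 0.437 -0.152  0.002] 0.61
side pack [ 0.424 -0.669  0.015] 0.6
side spare [ 0.434 -0.062  0.009] 0.77
side bar_knob [ 0.524 -0.168  0.185] 0.55
top pack [ 0.424 -0.672  0.017] 0.84
top pack [ 0.427 -0.537  0.016] 0.73
top pack [ 0.437 -0.151  0.003] 0.6
top spare [ 0.639 -0.428  0.   ] 0.3
top bar_knob [ 0.523 -0.167  0.187] 0.65
top bar_knob [ 0.449 -0.246 -0.001] 0.28
```

View pics/b5.png

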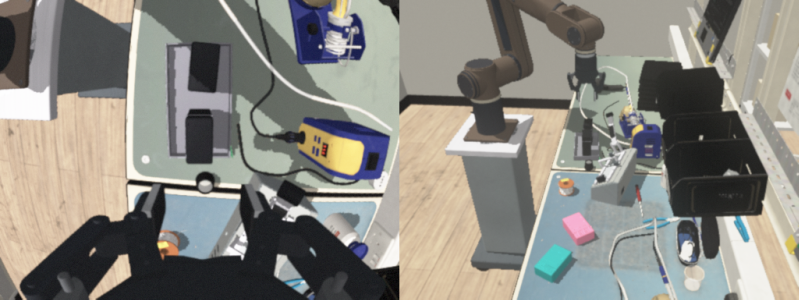

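The pack stands upright at (0.437,-0.151) beside the spare, which hasn't moved, and the bar rests open. Now the gate: shut the fingers and go to the right of the block.

Units first: shifts go in shares of 0.6 m and turns go in shares of pi rad. So -0.287 m is -0.4783, -0.282 m is -0.47, -0.514 rad is -0.1636.

```bash
python3 -m inch '{"dx":[-0.0833,-0.1833,-0.2833,-0.3833,-0.47,-0.4783,-0.4783],"dy":[-0.0083,-0.02,-0.0233,-0.0233,-0.0233,-0.0233,-0.0233],"dz":[0,0.0167,0.05,0.075,0.085,0.085,0.085],"drx":[-0.0318,-0.0796,-0.1273,-0.1636,-0.1636,-0.1636,-0.1636],"dry":[-0.0064,-0.0159,-0.0239,-0.0312,-0.0312,-0.0312,-0.0312],"drz":[0.0255,0.0573,0.0891,0.1171,0.1171,0.1171,0.1171],"jaw":[0,0,0,0,0,0,0]}' 40
python3 - <<'E'
from h import *
rel((bay(0,-168,13),TA)); d=snap('wrist','w6')
for c in('wrist','side','top'):
  ctrl.read_camera(c)
  for r in ctrl.mark_of(c,'gate_block')[:3]: print(c,tobay(r['position']),round(r['conf'],2))
  for r in ctrl.masks_of(c,'dust_gate')[:2]: v,u=np.nonzero(r['region']); print('mask',u.min(),u.max(),v.min(),v.max(),r['conf'])
E
```

```text
time: 21.45
eef_pos: [0.4486, -0.4397, 0.174]
tcp_rot: [0.774, 0.579, 0.154, 0.205]
contact_force: [0.8, -0.8, -0.5]
opening: -0.002
finger_force: 0.0
t 21.45 tcp [ 0.4486 -0.4397  0.174 ] rot [0.7744 0.5786 0.1542 0.2045] F [ 0.8 -0.8 -0.5] op -0.002 ff 0.0
bay tcp [  -2.  -169.2  116. ] ang [0.006 0.002 0.001]
  row [0.001, 0.0026, 0.103] [-0.006, -0.002, -0.001] steps 2.0 1.0
wrist [   0.6 -128.5   25.1] 0.56
mask 238 286 47 164 0.94
side [  -3.7 -129.6   22.7] 0.55
mask 252 273 211 233 0.79
top [   3.7 -133.    25.5] 0.71
mask 251 293 185 204 0.74
```

View pics/w6.png

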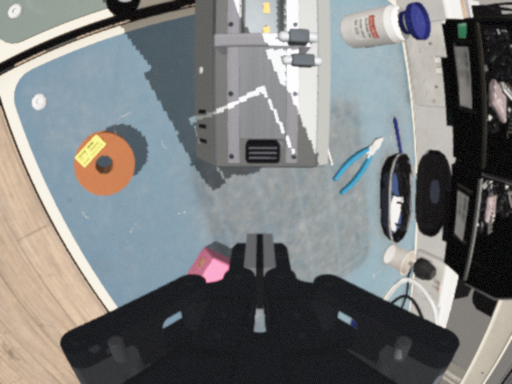

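Fingers shut at (261,250), in line with the thumb block at (263,150) and clear of the dock's right end. Descending, then pushing.

Scaled: 0.103 m is 0.1717, 0.09 m is 0.15, -0.006 rad is -0.0019.

```bash
python3 -m inch '{"dx":[0.0017,0.0017,0.0017,0.0017],"dy":[0.0043,0.0043,0.0043,0.0043],"dz":[0.0833,0.15,0.1717,0.1717],"drx":[-0.0019,-0.0019,-0.0019,-0.0019],"dry":[-0.0006,-0.0006,-0.0006,-0.0006],"drz":[0,0,0,0],"jaw":[0,0,0,0]}'
python3 -m inch '{"dx":[0.0067,0.0133,0.02,0.0267,0.0333],"dy":[0,0,0,0,0],"dz":[0,0,0,0,0],"drx":[0,0,0,0,0],"dry":[0,0,0,0,0],"drz":[0,0,0,0,0],"jaw":[0,0,0,0,0]}'
python3 -c "
from h import *
s=rel(); print('F bay',np.round(RB.inv().apply(s['contact_force']),1))"
```

```text
time: 22.45
eef_pos: [0.5001, -0.4534, 0.0855]
tcp_rot: [0.774, 0.578, 0.155, 0.207]
contact_force: [-0.5, 0.1, -0.8]
opening: 0.0
finger_force: 0.0
time: 23.08
eef_pos: [0.5057, -0.4352, 0.0866]
tcp_rot: [0.774, 0.578, 0.154, 0.209]
contact_force: [-2.1, -1.7, 0.2]
opening: 0.001
finger_force: 1.3
t 23.07 tcp [ 0.5057 -0.4352  0.0866] rot [0.7737 0.5778 0.1543 0.2089] F [-2.1 -1.7  0.2] op 0.001 ff 1.2988102622330189
bay tcp [   0.7 -148.8   13.6] ang [-0.002 -0.003  0.   ]Traceback (most recent call last):
  File "<string>", line 3, in <module>
    s=rel(); print('F bay',np.round(RB.inv().apply(s['contact_force']),1))
                                                   ~^^^^^^^^^^^^^^^^^
TypeError: 'NoneType' object is not subscriptable
```

Scaled: 0.05 m is 0.0833, 0.045 m is 0.075.

```bash
python3 -m inch '{"dx":[0.0083,0.0167,0.0267,0.0367,0.0467,0.0567,0.0667,0.075,0.0833,0.0833],"dy":[0,0,0,0,0,0,0,0,0,0],"dz":[0,0,0,0,0,0,0,0,0,0],"drx":[0,0,0,0,0,0,0,0,0,0],"dry":[0,0,0,0,0,0,0,0,0,0],"drz":[0,0,0,0,0,0,0,0,0,0],"jaw":[0,0,0,0,0,0,0,0,0,0]}'
cat >> h.py <<'E'
def fb():
    rel(); print('F bay',np.round(RB.inv().apply(ctrl.get_state()['contact_force']),1))
E
python3 - <<'E'
from h import *
fb()
for c in('wrist','top','side'):
  ctrl.read_camera(c)
  for r in ctrl.mark_of(c,'gate_block')[:2]: print(c,tobay(r['position']),round(r['conf'],2))
E
```

```text
time: 24.32
eef_pos: [0.5199, -0.3856, 0.0855]
tcp_rot: [0.774, 0.578, 0.155, 0.207]
contact_force: [0.2, -1.1, 1.0]
opening: -0.002
finger_force: 0.5
t 24.32 tcp [ 0.5199 -0.3856  0.0855] rot [0.7737 0.5784 0.1553 0.2069] F [ 0.2 -1.1  1. ] op -0.002 ff 0.5449046965077287
bay tcp [ -0.2 -97.2  12.8] ang [0.    0.001 0.   ]
F bay [ 0.9 -1.   0.6]
wrist [ -0.4 -76.6  23.1] 0.79
top [  4.  -77.   21.3] 0.6
side [ -0.4 -74.9  26.9] 0.55
```

```bash
for k in 1 2 3 4; do python3 -m inch '{"dx":[0.0017,0.0033,0.0033],"dy":[0,0,0],"dz":[0,0,0],"drx":[0,0,0],"dry":[0,0,0],"drz":[0,0,0],"jaw":[0,0,0]}' >/dev/null; python3 -c "
from h import *
fb()" | grep bay; done
```

```text
bay tcp [ -0.1 -96.3  12.9] ang [-0.    -0.001  0.001]
F bay [-1.1 -2.8 -0.8]
bay tcp [  0.3 -94.   13.1] ang [-0.001 -0.001  0.   ]
F bay [-1.4 -2.  -1.2]
bay tcp [  0.3 -92.   13.1] ang [-0.001 -0.     0.001]
F bay [-1.1 -1.9 -0.8]
bay tcp [  0.4 -90.   13.1] ang [-0.001 -0.001  0.001]
F bay [-0.5 -3.2 -1.2]
```

Scaled: 0.002 m is 0.0033, 0.001 m is 0.0017.

```bash
python3 -m inch '{"dx":[0.0017,0.0033,0.0033],"dy":[0,0,0],"dz":[0,0,0],"drx":[0,0,0],"dry":[0,0,0],"drz":[0,0,0],"jaw":[0,0,0]}' | grep -E "eef|cont"
python3 -m inch '{"dx":[0.0017,0.0033,0.0033],"dy":[0,0,0],"dz":[0,0,0],"drx":[0,0,0],"dry":[0,0,0],"drz":[0,0,0],"jaw":[0,0,0]}'  | grep -E "eef|cont"
python3 -m inch '{"dx":[0.0017,0.0025],"dy":[0,0],"dz":[0,0],"drx":[0,0],"dry":[0,0],"drz":[0,0],"jaw":[0,0]}'  | grep -E "eef|cont"
python3 -c "
from h import *
fb()" | grep bay
```

```text
eef_pos: [0.5229, -0.3769, 0.086]
contact_force: [-1.3, -2.1, -1.0]
eef_pos: [0.5231, -0.376, 0.0861]
contact_force: [-2.4, -4.1, -2.7]
eef_pos: [0.5232, -0.3758, 0.0861]
contact_force: [-4.3, -8.4, -3.0]
bay tcp [  0.4 -86.8  13.2] ang [-0.002 -0.006  0.   ]
F bay [-3.  -9.3 -1.7]
```

Scaled: 0.001 m is 0.0017, 0.0005 m is 0.0008.

```bash
python3 -m inch '{"dx":[0.0008,0.0017],"dy":[0,0],"dz":[0,0],"drx":[0,0],"dry":[0,0],"drz":[0,0],"jaw":[0,0]}' | grep -E "eef|cont"
python3 -c "
from h import *
fb()" | grep bay
python3 -m inch '{"dx":[0.0008,0.0008],"dy":[0,0],"dz":[0,0],"drx":[0,0],"dry":[0,0],"drz":[0,0],"jaw":[0,0]}'  | grep -E "eef|cont"
python3 -c "
from h import *
fb()" | grep bay
```

```text
eef_pos: [0.5232, -0.3757, 0.0862]
contact_force: [-4.9, -9.6, -3.5]
bay tcp [  0.4 -86.7  13.3] ang [-0.002 -0.008 -0.   ]
F bay [ -3.5 -10.6  -2. ]
eef_pos: [0.5234, -0.3749, 0.0862]
contact_force: [-5.5, -8.3, -3.1]
bay tcp [  0.3 -86.   13.3] ang [-0.002 -0.007  0.   ]
F bay [-4.1 -9.5 -1.3]
```

Scaled: 0.001 m is 0.0017, 0.0005 m is 0.0008.

```bash
python3 -m inch '{"dx":[0.0008,0.0017],"dy":[0,0],"dz":[0,0],"drx":[0,0],"dry":[0,0],"drz":[0,0],"jaw":[0,0]}' | grep -E "eef|cont"
python3 -m inch '{"dx":[0.0008,0.0017],"dy":[0,0],"dz":[0,0],"drx":[0,0],"dry":[0,0],"drz":[0,0],"jaw":[0,0]}' | grep -E "eef|cont"
python3 -m inch '{"dx":[0.0008,0.0017],"dy":[0,0],"dz":[0,0],"drx":[0,0],"dry":[0,0],"drz":[0,0],"jaw":[0,0]}' | grep -E "eef|cont"
python3 -c "
from h import *
fb()" | grep bay
```

```text
eef_pos: [0.5237, -0.3736, 0.0861]
contact_force: [-2.1, -5.9, -3.0]
eef_pos: [0.5249, -0.3702, 0.086]
contact_force: [-1.8, -1.3, -0.2]
eef_pos: [0.5255, -0.3688, 0.0862]
contact_force: [-0.3, -1.1, 0.0]
bay tcp [  0.7 -79.5  13.2] ang [-0.001  0.     0.   ]
F bay [ 0.1 -1.2 -0. ]
```

Scaled: 0.001 m is 0.0017, 0.0005 m is 0.0008.

```bash
python3 -m inch '{"dx":[0.0008,0.0017],"dy":[0,0],"dz":[0,0],"drx":[0,0],"dry":[0,0],"drz":[0,0],"jaw":[0,0]}' | grep -E "eef|cont"
python3 -m inch '{"dx":[0.0008,0.0017],"dy":[0,0],"dz":[0,0],"drx":[0,0],"dry":[0,0],"drz":[0,0],"jaw":[0,0]}' | grep -E "eef|cont"
python3 -m inch '{"dx":[0.0008,0.0008],"dy":[0,0],"dz":[0,0],"drx":[0,0],"dry":[0,0],"drz":[0,0],"jaw":[0,0]}' | grep -E "eef|cont"
python3 - <<'E'
from h import *
fb()
for c in('wrist','top','side'):
  ctrl.read_camera(c)
  for r in ctrl.mark_of(c,'gate_block')[:2]: print(c,tobay(r['position']),round(r['conf'],2))
E
```

```text
eef_pos: [0.5256, -0.368, 0.0861]
contact_force: [-0.2, -1.0, 0.0]
eef_pos: [0.5257, -0.3673, 0.0859]
contact_force: [-0.2, -0.0, -0.2]
eef_pos: [0.5258, -0.3669, 0.0859]
contact_force: [0.0, 0.6, -1.1]
t 29.12 tcp [ 0.5258 -0.3669  0.0859] rot [0.7738 0.578  0.1551 0.2077] F [ 0.   0.6 -1.1] op -0.002 ff 0.0
bay tcp [  0.3 -77.5  13.1] ang [-0.001 -0.     0.001]
F bay [-0.7  0.6 -0.8]
wrist [ -0.3 -54.9  23.4] 0.67
top [  1.8 -55.6  21.2] 0.81
side [ -0.  -56.1  22.3] 0.67
```

Scaled: 0.001 m is 0.0017, 0.0005 m is 0.0008.

```bash
python3 -m inch '{"dx":[0.0008,0.0017],"dy":[0,0],"dz":[0,0],"drx":[0,0],"dry":[0,0],"drz":[0,0],"jaw":[0,0]}' | grep -E "eef|cont"
python3 -m inch '{"dx":[0.0008,0.0008],"dy":[0,0],"dz":[0,0],"drx":[0,0],"dry":[0,0],"drz":[0,0],"jaw":[0,0]}' | grep -E "eef|cont"
python3 -m inch '{"dx":[0.0008,0.0008],"dy":[0,0],"dz":[0,0],"drx":[0,0],"dry":[0,0],"drz":[0,0],"jaw":[0,0]}' | grep -E "eef|cont"
python3 -c "
from h import *
fb()" | grep bay
```

```text
eef_pos: [0.526, -0.3665, 0.0861]
contact_force: [-1.3, -1.9, -0.8]
eef_pos: [0.5262, -0.3659, 0.0861]
contact_force: [-0.8, -2.1, 0.4]
eef_pos: [0.5262, -0.3657, 0.0861]
contact_force: [-3.0, -4.6, -1.4]
bay tcp [  0.4 -76.3  13.2] ang [-0.001 -0.002  0.   ]
F bay [-2.  -5.3 -0.4]
```

Scaled: 0.0005 m is 0.0008.

```bash
python3 -m inch '{"dx":[0.0008,0.0008],"dy":[0,0],"dz":[0,0],"drx":[0,0],"dry":[0,0],"drz":[0,0],"jaw":[0,0]}' | grep -E "eef|cont"
python3 - <<'E'
from h import *
fb(); d=snap('wrist','w7')
cv2.imwrite('pics/w7c.png',cv2.resize(d['pixels'][20:290,140:380,::-1],None,fx=2.2,fy=2.2,interpolation=cv2.INTER_CUBIC))
E
```

```text
eef_pos: [0.5263, -0.3657, 0.0862]
contact_force: [-2.7, -5.0, -1.7]
t 30.43 tcp [ 0.5263 -0.3657  0.0862] rot [0.7738 0.5777 0.1542 0.2089] F [-2.7 -5.  -1.7] op -0.0 ff 3.0801485709525878
bay tcp [  0.5 -76.3  13.2] ang [-0.002 -0.003  0.   ]
F bay [-1.9 -5.5 -0.9]
```

View pics/w7c.png

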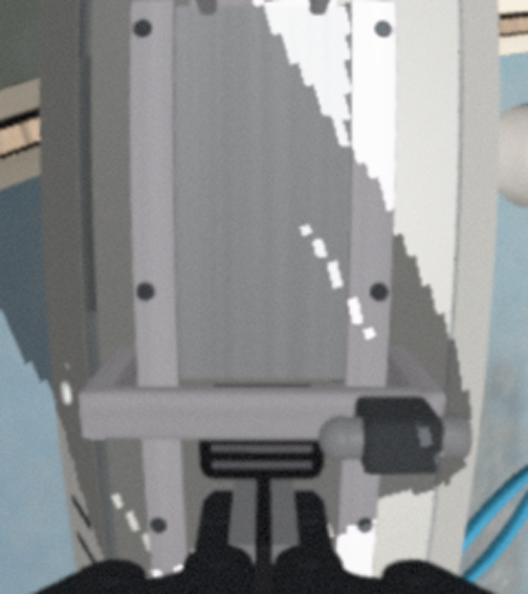

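The gate plate now covers the mouth entirely, with its block at (262,460) in the crop, just past the housing. One more gentle check that it is against the stop.

Scaled: 0.0005 m is 0.0008.

```bash
python3 -m inch '{"dx":[0.0008,0.0008],"dy":[0,0],"dz":[0,0],"drx":[0,0],"dry":[0,0],"drz":[0,0],"jaw":[0,0]}' | grep -E "eef|cont"
python3 -c "
from h import *
fb()" | grep bay
python3 -m inch '{"dx":[0.0008,0.0008],"dy":[0,0],"dz":[0,0],"drx":[0,0],"dry":[0,0],"drz":[0,0],"jaw":[0,0]}' | grep -E "eef|cont"
python3 -c "
from h import *
fb()" | grep bay
```

```text
eef_pos: [0.5263, -0.3657, 0.0862]
contact_force: [-3.7, -5.9, -1.5]
bay tcp [  0.5 -76.3  13.2] ang [-0.002 -0.004  0.   ]
F bay [-2.4 -6.7 -0.4]
eef_pos: [0.5263, -0.3657, 0.0862]
contact_force: [-4.1, -7.8, -2.6]
bay tcp [  0.5 -76.2  13.3] ang [-0.002 -0.005  0.   ]
F bay [-2.8 -8.7 -1.3]
```

The TCP stays at y -76.3 while the force climbs past friction, so the gate is on its stop. Backing off and checking.

Scaled: -0.12 m is -0.2, -0.1 m is -0.1667.

```bash
python3 -m inch '{"dx":[-0.01,-0.025,-0.0417,-0.05,-0.05,-0.05,-0.05],"dy":[0,0,0,0,0,0,0],"dz":[0,0,-0.0167,-0.0833,-0.1667,-0.2,-0.2],"drx":[0,0,0,0,0,0,0],"dry":[0,0,0,0,0,0,0],"drz":[0,0,0,0,0,0,0],"jaw":[0,0,0,0,0,0,0]}'
python3 - <<'E'
from h import *
a=snap('wrist','w8')
for c in('wrist','top','side'):
  ctrl.read_camera(c)
  for r in ctrl.mark_of(c,'gate_block')[:1]: print(c,tobay(r['position']),round(r['conf'],2))
  for k in('bar_knob','pack','spare'):
    for r in ctrl.mark_of(c,k)[:3]: print(c,k,np.round(r['position'],3),round(r['conf'],2))
i=a['pixels'][0:300,120:420,::-1]; cv2.imwrite('pics/w8c.png',cv2.resize(i,None,fx=1.9,fy=1.9,interpolation=cv2.INTER_CUBIC))
E
```

```text
time: 31.85
eef_pos: [0.4607, -0.3764, 0.1928]
tcp_rot: [0.773, 0.578, 0.155, 0.21]
contact_force: [0.1, 0.2, 0.2]
opening: -0.001
finger_force: 0.0
wrist [ -0.6 -52.3  24. ] 0.58
wrist bar_knob [ 0.4   -0.379 -0.005] 0.73
top [  3.7 -54.7  24.8] 0.94
top bar_knob [ 0.526 -0.169  0.188] 0.89
top pack [ 0.422 -0.671  0.018] 0.97
top pack [ 0.425 -0.539  0.015] 0.7
top pack [ 0.433 -0.152  0.002] 0.59
top spare [ 0.434 -0.058  0.008] 0.88
side [ -3.1 -57.1  26.3] 0.61
side bar_knob [ 0.522 -0.168  0.187] 0.77
side pack [ 0.42  -0.674  0.017] 0.84
side pack [ 0.436 -0.149  0.004] 0.73
side pack [ 0.427 -0.538  0.018] 0.73
side spare [ 0.436 -0.059  0.006] 0.39
```

View pics/w8c.png

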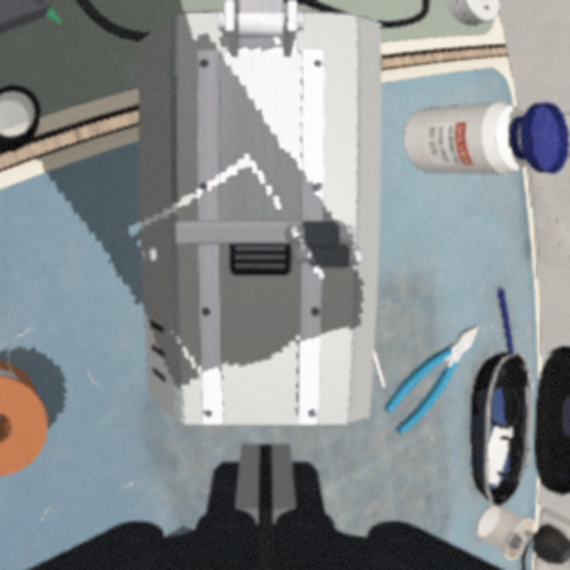

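The gate is home over the mouth (block at (262,258) in the crop), the bar is still open, the pack is standing, and the robot is clear. Handing in.

```bash
python3 -c "
from plant import ctrl; print(ctrl.sign_off())"
```

```text
the job is handed in; nothing more can be done
None
```

I handed the job in at about 32 s: the bar rests open, the pack stands upright in the tray beside the spare, and the dust gate is against its stop; the catch's click itself wasn't seen, only inferred from the push force dropping off and the gate then stopping firm.

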